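# Swing the wide dipper's handle in along the bathroom ledge

### The arm

A 6-joint arm with a two-finger parallel gripper is mounted at the origin on the work surface. World frame = base frame: x ahead of the robot, y to its left, z up, the work surface at z = 0. Lengths are in mm, angles in rad, forces in N, time in s.
With the tool pointing down it reaches from about 400 to 925 mm from the base axis. Payload 12.5 kg.
Tool frame: the origin (TCP) lies at the very end of the fingers, on their centre line; the grasp point (between the pads) lies 19 mm behind it (env.grip_point_offset is the distance from the TCP to the grasp point, in mm); z points along the fingers, y is the direction in which the jaws open and shut (so a half turn about z gives the same grasp; the last joint's range is limited). The gripper opens to 95 mm and grips with 3 to 60 N. Pads are 20 mm wide; open, the fingers measure 119 mm over their backs; the gripper's body (75 mm by 180 mm) begins 59 mm behind the grasp point.
Start: joints at [-1.427, 0.491, 1.559, -0, 1.092, -0.106], TCP at [154.529, -605.613, 214.661] pointing down, gripper open.
Joint ranges: [-3.1, 3.1], [-0.84, 2.19], [0.05, 2.79], [-1.13, 4.28], [0.06, 2.93], [-2.69, 2.69]. Speed limits (rad/s): [2.22, 2.22, 2.79, 3.14, 3.14, 3.14].

### API

Orientations are given as [roll, pitch, yaw] about the fixed x, y, z axes, in that order (R = Rz(yaw) Ry(pitch) Rx(roll)).
In Python, from cell import env gives the robot as it stands.
- The arm moves only by the tool drive_tool, never from a script. Its argument "commands" is a list of rows, each an object of numbers: "dx", "dy", "dz": the shift along the world's x, y, z in mm; "yaw": the turn about the world's z in degrees. In form: [{"dx": .., "dy": .., "dz": .., "yaw": ..}, ...]. A call has 1 to 5 rows; each row shifts and turns the commanded pose from where the row before left it; what a row does not reach is not made up. A row lasts 1/12 s, in which the tool goes at most 41.7 mm and 7.16 degrees, less where a joint would pass 70% of its speed; a pose out of reach is approached as far as the arm can. A call with a gripper value outside its range is refused whole. "grip" is the opening, from 0 (shut) to 1 (fully open), set as the call begins (left out, the last holds). The fingers move at their own pace and stop on an object; the grip force is fixed at half the most. Time passes only in rows, so rows that do not move let the fingers close. It gives the time, the measured TCP pose, the force and the opening at its end, in the units of the state.
- env.state(): the state, without advancing time (a new reading comes with each control period).
- env.read_camera(name): name is "scene" or "top" or "wrist"; returns the picture (480x640x3 uint8, red, green, blue); there is no depth.
- env.calibration(name): a dict with "intrinsics" (3x3 intrinsics, pixels), "dist_coeffs" ([k1, k2, p1, p2, k3] as OpenCV has them; the pictures are not rectified), "rvec" (rotation vector, rad) and "tvec" (3), from world to camera coordinates, as OpenCV has them. Camera axes: x right, y down, z forward; pixel columns grow to the right and rows downward; lengths in mm; the calibration is good to about 2 mm. A picture is of the moment at which its call begins: read the wrist's pose just before it. calibration takes no time and is no camera call; for the wrist camera it gives the pose at the moment of the call.
- env.job_done(): hands the job in, once; it reports no verdict.
Trained networks look in the newest picture that a camera, given by its name, has taken for a name from the list of things; names that differ only in an ending like _2 or _b are one class to them, and where a whole thing is asked for, a point or a joint stands for the part that bears it (a point fixed in the world has none). Each returns a list of dicts, best first, with "conf" (0 to 1); they miss things now and then, are a little off and sometimes report something else, mostly with a low value. They report only what shows in the picture. A call takes as long as a camera call. They do not tell look-alikes from the thing itself.
- env.trace(query, camera): "pixels" (480x640 bool, what is visible of it) and "pixel" ([column, row] in pixels, amid what is visible of it).
- env.place_of(query, camera): "pixel" ([column, row] in pixels: a listed point, or the origin of a listed thing).
The state is a dict: "t": time; "joints": joint angles; "qvel": joint speeds; "tau": joint torques, N m; "eef_pos": TCP position; "tcp_rot": TCP orientation; "ft_force": force on the tool from outside, world axes, zero at the start; "moment": the same for the moment, N m; "opening": opening from 0.0 (shut) to 1.0 (fully open).
Only numpy, scipy, OpenCV 4.12 (cv2) and the standard library are available. Lean on these libraries where they do the work, as an engineer would, in place of code of your own. Each camera call takes 0.05 s, during which the arm holds its last target.

### The job

The handle of the wide rinse dipper lies across the pill box, so its lid cannot be flipped up, and sticks out over the ledge's front edge. Swing the handle inward, turning the dipper where it stands without lifting it off the ledge, until the handle lies parallel to the long edges of the ledge and points to the ledge's middle. Leave the pill box and the smaller dipper where they are, and the wide dipper standing flat, still and let go of.

Things in the scene. Friction and masses are not known exactly. Their poses are not given: they have to be found in the camera images.
- wide_dipper: Wider, lower of two steel rinse dippers (like saucepans): loose, 110 mm across, 66 high, 0.4 kg. Origin: centre of underside, on the ledge top; x axis: from there out along the handle; z up. Level bar handle 14 mm wide, 10 thick, mid-height 60 mm above the underside, from 55 to 175 mm off the axis; at the start it points to the ledge's front within 20 degrees.
- ledge: Fixed marble slab 240 mm deep, 860 long, 30 thick. Origin: centre of underside (top 30 mm above). y along its length, x to its front edge, away from the robot. The dippers stand 140 to 200 mm left and right of its middle, either way round. 330 mm or more out: mug with toothbrushes (180 high), bottle (140), soap dish (30). At its middle lie a hair pick and an ear cleaner, under 10 mm high.
- pill_box: Small white plastic pill box, flip lid shut, 45 x 64 mm, 26 high, 0.12 kg, loose on the ledge under the wide dipper's handle (29 mm of air between), its middle 110 to 120 mm from the dipper's axis. Origin: centre of underside; z up. Must stay put.
- small_dipper: Narrower, taller steel dipper: loose, 72 mm across, 80 high, 0.2 kg, towards the other end of the ledge, its bar handle pointing to the robot's side and ending 100 mm from its axis. Origin: centre of underside; x axis along its handle; z up. Must stay put.
Mind the look-alikes: they are no part of the job. What is shaped like the wide_dipper but green is not meant.

How it is judged (in metres and radians):
At the end, for the whole second after the job is handed in: The wide dipper stands flat on the ledge (within 4.5 degrees) and at rest, its centre within 25 mm of where it started, its handle within 12 degrees of the ledge's length and pointing to the ledge's middle, released; the pill box and the small dipper are within 15 mm of where they started (angle between the x axis of wide_dipper and the y axis of ledge, either way round below 0.22 rad and x of ledge in the frame of wide_dipper above 0.05 m and distance of wide_dipper from where it was at the start of the episode below 0.025 m and angle between wide_dipper's own z axis and vertical below 0.08 rad and linear speed of wide_dipper below 0.02 m/s and angular speed of wide_dipper below 0.1 rad/s and distance of each of pill_box, small_dipper from where it was at the start of the episode below 0.015 m); the robot touches nothing.
It fails at once if the wide dipper is lifted more than 20 mm off the ledge (z of wide_dipper in the frame of ledge above 0.05 m).
It fails at once if the wide dipper is tipped more than 20 degrees (angle between wide_dipper's own z axis and vertical above 0.35 rad).
It fails at once if the pill box is pushed more than 20 mm (distance of pill_box from where it was at the start of the episode above 0.02 m).
It fails at once if the small dipper is pushed more than 20 mm (distance of small_dipper from where it was at the start of the episode above 0.02 m).
It also fails if it takes over 40 s, if anything falls off the work surface, if the arm or the gripper's body presses on something with over 40 N, if the wrist force passes 120 N, or if a joint passes its speed limit or range.

## Working session

There is one attempt and no reset: what is moved stays moved. The work goes in short steps, Python scripts to look and compute and a tool call to move; the robot and the scene stay as the last step left them, time stands still between calls to the robot, and variables do not carry over. Pictures are saved under pics/ and viewed, and the job is handed in when it is done.

Besides the shell and the picture viewer there is one more tool, called after "Call:" in YAML: its name, and indented under it one key for each argument. drive_tool: Moves the arm, as the interface text tells. Its arguments: {"type":"object","properties":{"commands":{"type":"array"},"grip":{"type":"number"}},"required":["commands"]}

```bash
mkdir -p pics; ls; python3 - <<'E'
from cell import env
import cv2
s=env.state(); print(s['t'],s['eef_pos'],s['tcp_rot'],s['opening'])
for c in ['scene','top']:
    im=env.read_camera(c); cv2.imwrite(f'pics/{c}0.png',im[:,:,::-1])
    for q in ['wide_dipper','pill_box','small_dipper','ledge']:
        print(c,q,[(r['pixel'],round(r['conf'],2)) for r in env.trace(q,c)],[(r['pixel'],round(r['conf'],2)) for r in env.place_of(q,c)])
E
```

```text
pics
0.0 [ 154.47426137 -605.35710461  214.05592879] [-3.14047488e+00 -1.18166272e-04  2.49749756e-01] 0.99566093528008
scene wide_dipper [([317.3, 213.0], 0.92), ([538.0, 238.1], 0.83), ([124.5, 240.9], 0.55), ([407.7, 295.4], 0.36)] [([322.4, 222.7], 0.71), ([133.4, 250.0], 0.68), ([529.0, 249.6], 0.65)]
scene pill_box [([293.5, 257.8], 0.72)] [([293.0, 263.0], 0.65)]
scene small_dipper [([484.5, 292.2], 0.89)] [([478.9, 306.9], 0.89)]
scene ledge [([406.4, 295.3], 0.57)] [([375.4, 275.4], 0.83)]
top wide_dipper [([479.4, 137.0], 0.82), ([344.5, 260.0], 0.75), ([149.8, 370.8], 0.68)] [([474.8, 145.6], 0.78), ([345.8, 264.6], 0.56)]
top pill_box [([335.6, 206.2], 0.78)] [([339.1, 212.8], 0.97)]
top small_dipper [([166.9, 269.8], 0.97)] [([176.2, 266.0], 0.97)]
top ledge [([272.0, 253.7], 0.77)] [([271.9, 253.8], 0.75)]
```

View pics/scene0.png

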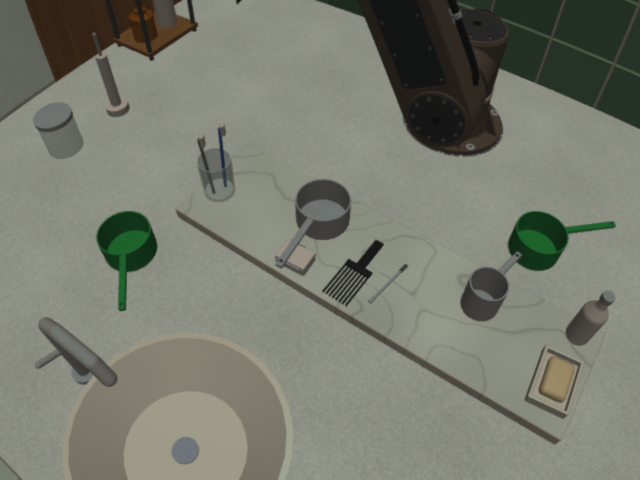

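View pics/top0.png

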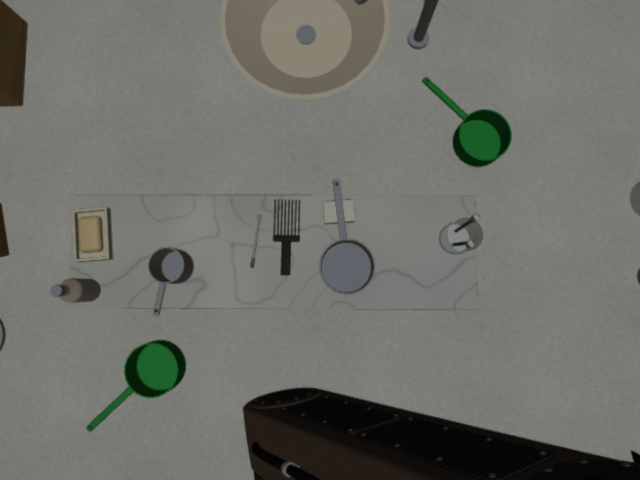

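The wide steel dipper shows at top (345,265) and scene (322,208), with its handle over the pill box. It could be mistaken for:
- the green dippers at top (482,137) and (155,368)
- the small steel dipper at top (172,265)

I choose the wide steel one and check it in a crop.

```bash
cat > h.py <<'E'
from cell import env
import cv2, numpy as np
def ray(cam,px,z):
    c=env.calibration(cam); K=np.array(c['intrinsics'],float)
    n=cv2.undistortPoints(np.array([[px]],float),K,np.array(c['dist_coeffs'],float))[0,0]
    R,_=cv2.Rodrigues(np.array(c['rvec'],float)); t=np.array(c['tvec'],float).ravel()
    o=-R.T@t; d=R.T@np.array([n[0],n[1],1]); return o+d*(z-o[2])/d[2]
def proj(cam,P):
    c=env.calibration(cam)
    return cv2.projectPoints(np.array(P,float).reshape(-1,1,3),np.array(c['rvec'],float),np.array(c['tvec'],float),np.array(c['intrinsics'],float),np.array(c['dist_coeffs'],float))[0][:,0]
E
python3 - <<'E'
from h import *
im=cv2.imread('pics/top0.png')
cv2.imwrite('pics/crop0.png',cv2.resize(im[160:320,240:400],None,fx=3.7,fy=3.7,interpolation=cv2.INTER_CUBIC))
for n,p,z in [('ledge fl',(73,195),30),('ledge fr',(476,195),30),('nr',(476,309),30),('nl',(71,308),30),('rimc',(346.5,265.5),96),('tip',(336.5,180.5),95),('hroot',(343,240),95),('small',(176,266),30),('pill',(339,211),56)]:
    print(n,ray('top',p,z).round(1))
for n,p,z in [('rim',(323,203),96),('tip',(280,263),95),('pill',(293,263),30),('fl',(556,440),30)]:
    print('scene',n,ray('scene',p,z).round(1))
m=env.trace('wide_dipper','top')
for r in m: print(r['pixel'],r['conf'],r['pixels'].sum())
E
```

```text
ledge fl [637.9 501.5  30. ]
ledge fr [ 625.4 -357.8   30. ]
nr [ 386.2 -348.8   30. ]
nl [397.5 498.5  30. ]
rimc [477.5 -79.   96. ]
tip [646.8 -61.9  95. ]
hroot [527.8 -73.   95. ]
small [483.3 276.1  30. ]
pill [591.2 -66.9  56. ]
scene rim [488.5 -71.5  96. ]
scene tip [648.4 -57.2  95. ]
scene pill [600.4 -65.4  30. ]
scene fl [647.2 497.4  30. ]
[479.4, 137.0] 0.82 2934
[344.5, 260.0] 0.75 2870
[149.8, 370.8] 0.68 3278
```

View pics/crop0.png

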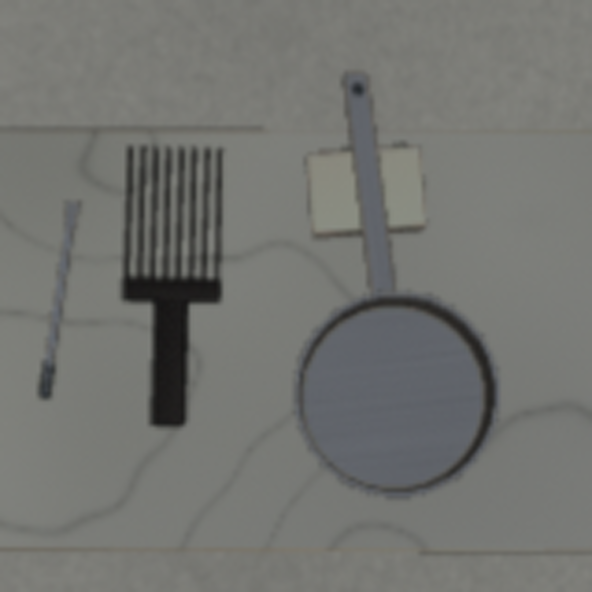

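The crop confirms it: steel, wide, and its handle tip at crop (356,73) lies over the white box. From this I get centre ≈ (474.5,-80.5), handle yaw ≈ 6.3° and handle length 175 (matches the description). The ledge's length direction is ≈ 89.2°.

Plan: grip the handle at r=100, then swing it about the pot's axis by +83°. First I raise the arm and approach.

Call:
drive_tool:
  commands:
    - {"dz": 25,"yaw": -4}
    - {"dz": 25,"yaw": -4}
    - {"dx": 24,"dy": 30}
    - {"dx": 24,"dy": 30}
    - {"dx": 24,"dy": 30}
  grip: 0.5

```text
invalid input
```

Call:
drive_tool:
  commands:
    - {"dx": 24,"dy": 30}
    - {"dx": 24,"dy": 30}
    - {"dx": 24,"dy": 30}
    - {"dx": 24,"dy": 30}
    - {"dx": 24,"dy": 30}

```text
invalid input
```

Call:
drive_tool:
  commands:
    - {"dx": 24,"dy": 30}
    - {"dx": 24,"dy": 30}
    - {"dx": 24,"dy": 30}
    - {"dx": 24,"dy": 30}
    - {"dx": 24,"dy": 30}

```text
invalid input
```

Call:
drive_tool:
  commands:
    - {"dx": 0,"dy": 0,"dz": 25,"yaw": -4}
    - {"dx": 0,"dy": 0,"dz": 25,"yaw": -4}
    - {"dx": 24,"dy": 30,"dz": 0,"yaw": 0}
    - {"dx": 24,"dy": 30,"dz": 0,"yaw": 0}
    - {"dx": 24,"dy": 30,"dz": 0,"yaw": 0}
  grip: 0.5

```text
t: 1.37
eef_pos: [226.9, -514.6, 264.8]
tcp_rot: [3.141, -0.0, 0.109]
ft_force: [0.6, -0.4, 0.1]
opening: 0.706
```

Call:
drive_tool:
  commands:
    - {"dx": 24,"dy": 30,"dz": 0,"yaw": 0}
    - {"dx": 24,"dy": 30,"dz": 0,"yaw": 0}
    - {"dx": 24,"dy": 30,"dz": 0,"yaw": 0}
    - {"dx": 24,"dy": 30,"dz": 0,"yaw": 0}
    - {"dx": 24,"dy": 30,"dz": 0,"yaw": 0}

```text
t: 1.78
eef_pos: [347.3, -364.0, 264.9]
tcp_rot: [3.141, -0.0, 0.11]
ft_force: [0.3, -0.6, -0.1]
opening: 0.501
```

Call:
drive_tool:
  commands:
    - {"dx": 24,"dy": 30,"dz": 0,"yaw": 0}
    - {"dx": 24,"dy": 30,"dz": 0,"yaw": 0}
    - {"dx": 24,"dy": 30,"dz": 0,"yaw": 0}
    - {"dx": 24,"dy": 30,"dz": 0,"yaw": 0}
    - {"dx": 24,"dy": 30,"dz": 0,"yaw": 0}

```text
t: 2.2
eef_pos: [467.4, -213.9, 264.9]
tcp_rot: [3.141, -0.0, 0.11]
ft_force: [0.6, -0.5, 0.4]
opening: 0.5
```

Target is (574,-70); remaining ≈ (+106.5,+144).

Call:
drive_tool:
  commands:
    - {"dx": 21.3,"dy": 28.8,"dz": 0,"yaw": 0}
    - {"dx": 21.3,"dy": 28.8,"dz": 0,"yaw": 0}
    - {"dx": 21.3,"dy": 28.8,"dz": 0,"yaw": 0}
    - {"dx": 21.3,"dy": 28.8,"dz": 0,"yaw": 0}
    - {"dx": 21.3,"dy": 28.8,"dz": 0,"yaw": 0}

```text
t: 2.62
eef_pos: [573.8, -69.9, 264.8]
tcp_rot: [3.141, -0.0, 0.11]
ft_force: [0.2, -0.5, -0.6]
opening: 0.502
```

Call:
drive_tool:
  commands:
    - {"dx": 0,"dy": 0,"dz": -30,"yaw": 0}
    - {"dx": 0,"dy": 0,"dz": -30,"yaw": 0}
    - {"dx": 0,"dy": 0,"dz": 0,"yaw": 0}

```text
t: 2.87
eef_pos: [571.1, -70.4, 200.0]
tcp_rot: [-3.139, 0.007, 0.111]
ft_force: [0.2, -0.0, -0.2]
opening: 0.498
```

```bash
python3 - <<'E'
from h import *
s=env.state(); print(s['t'],s['eef_pos'],s['tcp_rot'])
im=env.read_camera('wrist')
P=[(474.5+r*np.cos(.11),-80.5+r*np.sin(.11),95) for r in (55,100,175)]
p=proj('wrist',P); print(p.round())
o=im[:,:,::-1].copy()
for q in p: cv2.circle(o,tuple(int(v) for v in q),4,(0,0,255),1)
cv2.imwrite('pics/w1.png',o)
E
```

```text
2.8667 [571.13511246 -70.44764951 199.96553183] [-3.13909859  0.00721493  0.1114156 ]
[[312. 300.]
 [312. 238.]
 [312. 122.]]
```

View pics/w1.png

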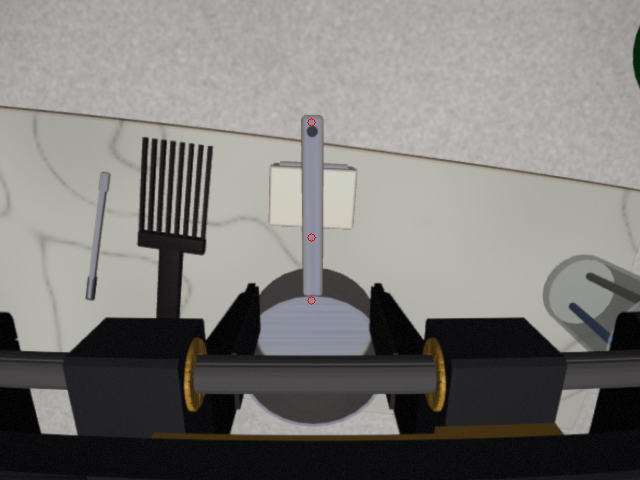

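The wrist view shows the handle running along column 312 (rows 115–295). It is centred between the fingers and agrees with the prediction to 3–4 mm. The arm was still settling, so I check it again.

```bash
python3 - <<'E'
from h import *
s=env.state(); print(s['t'],s['eef_pos'],s['tcp_rot'])
im=env.read_camera('wrist')
P=[(474.5+r*np.cos(.11),-80.5+r*np.sin(.11),95) for r in (55,100,175)]
print(proj('wrist',P).round())
g=im[:,312].astype(int); print(g[100:130:2].tolist()); print(g[284:306:2].tolist())
print(ray('wrist',(312.5,115),95),ray('wrist',(312.5,295.5),95))
E
```

```text
2.9167 [572.02882145 -71.12007239 202.79722683] [-3.14001048  0.00461989  0.11063254]
[[311. 301.]
 [311. 239.]
 [311. 124.]]
[[183, 180, 177], [184, 180, 177], [183, 181, 176], [183, 180, 176], [180, 178, 174], [181, 177, 175], [180, 178, 175], [180, 178, 174], [162, 159, 156], [128, 121, 121], [136, 134, 144], [137, 139, 156], [138, 140, 156], [135, 138, 154], [76, 79, 88]]
[[136, 138, 152], [137, 141, 154], [136, 139, 153], [137, 139, 153], [137, 140, 153], [126, 127, 137], [127, 128, 139], [139, 142, 151], [138, 141, 156], [139, 143, 158], [136, 138, 153]]
[654.20460772 -61.81940821  95.        ] [533.13990891 -75.17198346  95.        ]
```

Call:
drive_tool:
  commands:
    - {"dx": 1,"dy": 0,"dz": -28,"yaw": 0}
    - {"dx": 0,"dy": 0,"dz": -28,"yaw": 0}
    - {"dx": 0,"dy": 0,"dz": -28,"yaw": 0}
    - {"dx": 0,"dy": 0,"dz": -22,"yaw": 0}
    - {"dx": 0,"dy": 0,"dz": -12,"yaw": 0}

```text
t: 3.38
eef_pos: [574.3, -72.3, 86.4]
tcp_rot: [3.141, -0.0, 0.109]
ft_force: [0.1, -0.9, 0.3]
opening: 0.501
```

Call:
drive_tool:
  commands:
    - {"dx": 0,"dy": 0,"dz": -8,"yaw": 0}
    - {"dx": 0,"dy": 0,"dz": -6,"yaw": 0}
    - {"dx": 0,"dy": 0,"dz": 0,"yaw": 0}
    - {"dx": 0,"dy": 0,"dz": 0,"yaw": 0}
    - {"dx": 0,"dy": 0,"dz": 0,"yaw": 0}

```text
t: 3.8
eef_pos: [574.6, -71.8, 73.9]
tcp_rot: [3.141, -0.002, 0.11]
ft_force: [0.3, 0.2, -0.8]
opening: 0.496
```

```bash
python3 - <<'E'
from h import *
s=env.state(); print(s['t'],s['eef_pos'],s['tcp_rot'],s['ft_force'])
cv2.imwrite('pics/w2.png',env.read_camera('wrist')[:,:,::-1])
E
```

```text
3.8 [574.61901041 -71.82280007  73.85761317] [ 3.14085990e+00 -1.69797552e-03  1.10079911e-01] [ 0.27787239  0.21743081 -0.78099687]
```

View pics/w2.png

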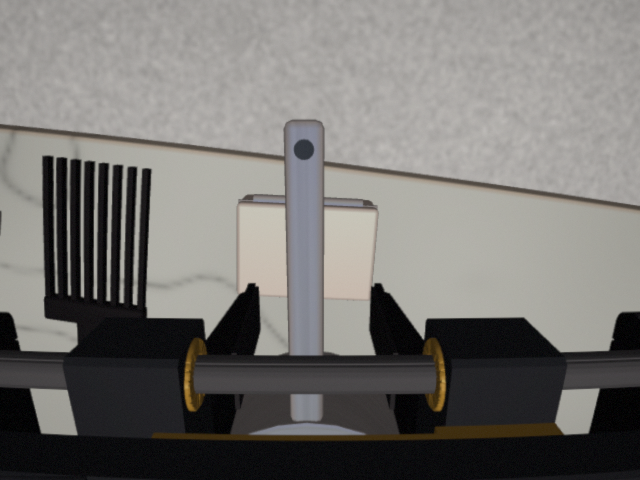

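The handle sits at column ~305, while the mid-point between the fingers is ~315. The offset is about 3–4 mm towards +y, so I shift by +3 and close.

Call:
drive_tool:
  commands:
    - {"dx": 0,"dy": 3,"dz": 0,"yaw": 0}
    - {"dx": 0,"dy": 0,"dz": 0,"yaw": 0}

```text
t: 4.02
eef_pos: [574.2, -68.3, 73.2]
tcp_rot: [3.141, -0.001, 0.11]
ft_force: [-0.1, 0.2, 0.9]
opening: 0.5
```

Call:
drive_tool:
  commands:
    - {"dx": 0,"dy": 0,"dz": 0,"yaw": 0}
    - {"dx": 0,"dy": 0,"dz": 0,"yaw": 0}
    - {"dx": 0,"dy": 0,"dz": 0,"yaw": 0}
    - {"dx": 0,"dy": 0,"dz": 0,"yaw": 0}
    - {"dx": 0,"dy": 0,"dz": 0,"yaw": 0}
  grip: 0

```text
t: 4.43
eef_pos: [574.0, -68.6, 72.6]
tcp_rot: [3.141, 0.0, 0.11]
ft_force: [-0.0, 0.4, 1.1]
opening: 0.207
```

Call:
drive_tool:
  commands:
    - {"dx": 0,"dy": 0,"dz": 0,"yaw": 0}
    - {"dx": 0,"dy": 0,"dz": 0,"yaw": 0}
    - {"dx": 0,"dy": 0,"dz": 0,"yaw": 0}
    - {"dx": 0,"dy": 0,"dz": 0,"yaw": 0}
    - {"dx": 0,"dy": 0,"dz": 0,"yaw": 0}

```text
t: 4.85
eef_pos: [574.0, -68.6, 72.6]
tcp_rot: [3.142, 0.0, 0.11]
ft_force: [0.2, 0.3, -0.9]
opening: 0.14
```

Gripped (13.3 mm) with no side load. Next I work out the arc about the pot's axis (476,-80.5).

```bash
python3 - <<'E'
import numpy as np
c=np.array([476,-80.5]);v=np.array([574,-68.6])-c
a=np.radians(np.linspace(0,83,21))
p=[c+[np.cos(t)*v[0]-np.sin(t)*v[1],np.sin(t)*v[0]+np.cos(t)*v[1]] for t in a]
print(np.diff(p,axis=0).round(1).tolist(),p[-1],[p[i].round(1) for i in (5,10,15)])
E
```

```text
[[-1.1, 7.1], [-1.6, 7.0], [-2.1, 6.8], [-2.6, 6.7], [-3.1, 6.4], [-3.5, 6.2], [-4.0, 5.9], [-4.4, 5.6], [-4.8, 5.3], [-5.2, 4.9], [-5.5, 4.5], [-5.8, 4.1], [-6.1, 3.7], [-6.4, 3.3], [-6.6, 2.8], [-6.8, 2.3], [-6.9, 1.8], [-7.0, 1.3], [-7.1, 0.8], [-7.1, 0.3]] [476.13189645  18.21976805] [array([563.4, -34.7]), array([541.5,  -6.7]), array([511.1,  11.8])]
```

Call:
drive_tool:
  commands:
    - {"dx": -1.1,"dy": 7.1,"dz": 0,"yaw": 4.15}
    - {"dx": -1.6,"dy": 7.0,"dz": 0,"yaw": 4.15}
    - {"dx": -2.1,"dy": 6.8,"dz": 0,"yaw": 4.15}
    - {"dx": -2.6,"dy": 6.7,"dz": 0,"yaw": 4.15}
    - {"dx": -3.1,"dy": 6.4,"dz": 0,"yaw": 4.15}

```text
t: 5.27
eef_pos: [563.5, -34.3, 72.6]
tcp_rot: [3.142, -0.0, 0.476]
ft_force: [0.3, -0.6, -1.2]
opening: 0.144
```

Call:
drive_tool:
  commands:
    - {"dx": -3.5,"dy": 6.2,"dz": 0,"yaw": 4.15}
    - {"dx": -4.0,"dy": 5.9,"dz": 0,"yaw": 4.15}
    - {"dx": -4.4,"dy": 5.6,"dz": 0,"yaw": 4.15}
    - {"dx": -4.8,"dy": 5.3,"dz": 0,"yaw": 4.15}
    - {"dx": -5.2,"dy": 4.9,"dz": 0,"yaw": 4.15}

```text
t: 5.68
eef_pos: [541.4, -6.4, 72.6]
tcp_rot: [3.142, -0.0, 0.838]
ft_force: [-0.3, -0.1, -0.6]
opening: 0.145
```

```bash
python3 - <<'E'
from h import *
cv2.imwrite('pics/s3.png',env.read_camera('scene')[:,:,::-1])
E
```

```text
(no output)
```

View pics/s3.png

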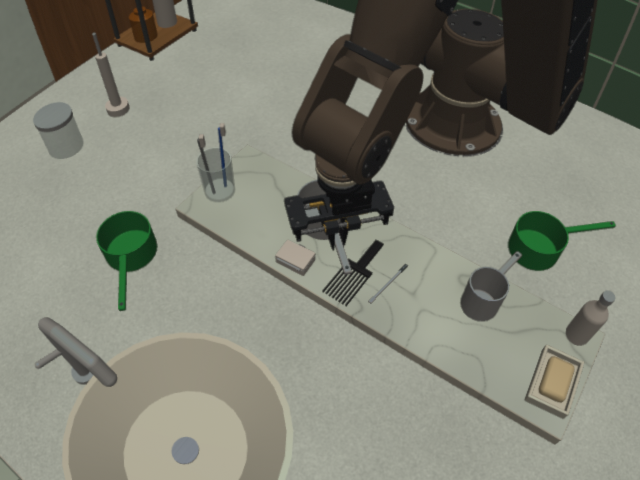

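The handle has swung to ~48° (tip at 350,270), the pill box is unmoved at (295,257), and the pot still stands at about (320,210). I continue the swing.

Call:
drive_tool:
  commands:
    - {"dx": -5.5,"dy": 4.5,"dz": 0,"yaw": 4.15}
    - {"dx": -5.8,"dy": 4.1,"dz": 0,"yaw": 4.15}
    - {"dx": -6.1,"dy": 3.7,"dz": 0,"yaw": 4.15}
    - {"dx": -6.4,"dy": 3.3,"dz": 0,"yaw": 4.15}
    - {"dx": -6.6,"dy": 2.8,"dz": 0,"yaw": 4.15}

```text
t: 6.15
eef_pos: [511.0, 11.8, 72.6]
tcp_rot: [-3.141, 0.0, 1.198]
ft_force: [-0.3, 0.2, -0.9]
opening: 0.143
```

Call:
drive_tool:
  commands:
    - {"dx": -6.8,"dy": 2.3,"dz": 0,"yaw": 4.15}
    - {"dx": -6.9,"dy": 1.8,"dz": 0,"yaw": 4.15}
    - {"dx": -7.0,"dy": 1.3,"dz": 0,"yaw": 4.15}
    - {"dx": -7.1,"dy": 0.8,"dz": 0,"yaw": 4.15}
    - {"dx": -7.1,"dy": 0.3,"dz": 0,"yaw": 4.15}

```text
t: 6.57
eef_pos: [476.0, 18.1, 72.6]
tcp_rot: [-3.141, -0.0, 1.56]
ft_force: [-0.3, 0.1, -2.1]
opening: 0.146
```

Call:
drive_tool:
  commands:
    - {"dx": 0,"dy": 0,"dz": 0,"yaw": 0}
    - {"dx": 0,"dy": 0,"dz": 0,"yaw": 0}
    - {"dx": 0,"dy": 0,"dz": 0,"yaw": 0}

```text
t: 6.82
eef_pos: [476.8, 18.1, 72.7]
tcp_rot: [3.141, -0.0, 1.556]
ft_force: [-0.8, 0.4, -1.1]
opening: 0.143
```

```bash
python3 - <<'E'
from h import *
a=env.read_camera('top')[:,:,::-1];b=env.read_camera('wrist')[:,:,::-1]
cv2.imwrite('pics/t4.png',np.hstack([cv2.resize(a[140:380,140:460],(400,300)),cv2.resize(b,(400,300))]))
E
```

```text
(no output)
```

View pics/t4.png

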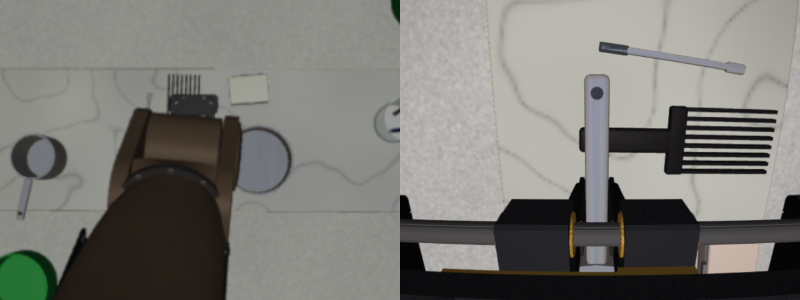

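The handle is parallel to the ledge edge in the wrist view, and the pot is in place in the top view. I release and retreat upward.

Call:
drive_tool:
  commands:
    - {"dx": 0,"dy": 0,"dz": 0,"yaw": 0}
    - {"dx": 0,"dy": 0,"dz": 0,"yaw": 0}
    - {"dx": 0,"dy": 0,"dz": 0,"yaw": 0}
    - {"dx": 0,"dy": 0,"dz": 0,"yaw": 0}
    - {"dx": 0,"dy": 0,"dz": 0,"yaw": 0}
  grip: 0.5

```text
t: 7.33
eef_pos: [476.4, 18.2, 72.7]
tcp_rot: [3.141, 0.0, 1.559]
ft_force: [0.3, 0.2, -0.4]
opening: 0.438
```

Call:
drive_tool:
  commands:
    - {"dx": 0,"dy": 0,"dz": 0,"yaw": 0}
    - {"dx": 0,"dy": 0,"dz": 6,"yaw": 0}
    - {"dx": 0,"dy": 0,"dz": 15,"yaw": 0}
    - {"dx": 0,"dy": 0,"dz": 25,"yaw": 0}
    - {"dx": 0,"dy": 0,"dz": 30,"yaw": 0}

```text
t: 7.75
eef_pos: [475.6, 18.2, 149.0]
tcp_rot: [-3.139, -0.0, 1.559]
ft_force: [0.5, 1.2, -0.3]
opening: 0.502
```

Call:
drive_tool:
  commands:
    - {"dx": 0,"dy": 0,"dz": 30,"yaw": 0}
    - {"dx": 0,"dy": 0,"dz": 30,"yaw": 0}
    - {"dx": 0,"dy": 0,"dz": 30,"yaw": 0}
    - {"dx": 0,"dy": 30,"dz": 0,"yaw": 0}
    - {"dx": 0,"dy": 35,"dz": 0,"yaw": 0}

```text
t: 8.17
eef_pos: [476.9, 82.8, 241.0]
tcp_rot: [3.137, -0.0, 1.555]
ft_force: [0.0, -0.3, -1.1]
opening: 0.499
```

Call:
drive_tool:
  commands:
    - {"dx": 0,"dy": 35,"dz": 0,"yaw": 0}
    - {"dx": 0,"dy": 35,"dz": 0,"yaw": 0}
    - {"dx": 0,"dy": 35,"dz": 0,"yaw": 0}
    - {"dx": 0,"dy": 30,"dz": 0,"yaw": 0}
    - {"dx": 0,"dy": 0,"dz": 0,"yaw": 0}

```text
t: 8.58
eef_pos: [475.9, 222.2, 239.0]
tcp_rot: [3.141, -0.001, 1.562]
ft_force: [-0.3, 1.1, 0.3]
opening: 0.502
```

```bash
python3 - <<'E'
from h import *
s=env.state(); print(s['t'],s['eef_pos'],s['opening'],s['ft_force'])
for c in ['scene','top']:
    im=env.read_camera(c); cv2.imwrite(f'pics/{c}5.png',im[:,:,::-1])
    for q in ['wide_dipper','pill_box','small_dipper']:
        print(c,q,[(r['pixel'],round(r['conf'],2)) for r in env.trace(q,c)])
o=cv2.imread('pics/top5.png')
cv2.imwrite('pics/crop5.png',cv2.resize(o[160:320,240:400],None,fx=3.7,fy=3.7,interpolation=cv2.INTER_CUBIC))
E
```

```text
8.5833 [475.88651209 222.15319187 239.03934412] 0.501691996113187 [-0.31874979  1.08124523  0.29932316]
scene wide_dipper [([542.3, 238.9], 0.83), ([325.7, 211.7], 0.78), ([123.6, 243.5], 0.63)]
scene pill_box [([290.9, 258.7], 0.7)]
scene small_dipper [([486.2, 291.3], 0.64)]
top wide_dipper [([176.0, 364.5], 0.91), ([343.4, 263.7], 0.9), ([479.2, 134.8], 0.71)]
top pill_box [([337.8, 209.0], 0.69)]
top small_dipper [([183.5, 266.5], 0.94)]
```

View pics/crop5.png

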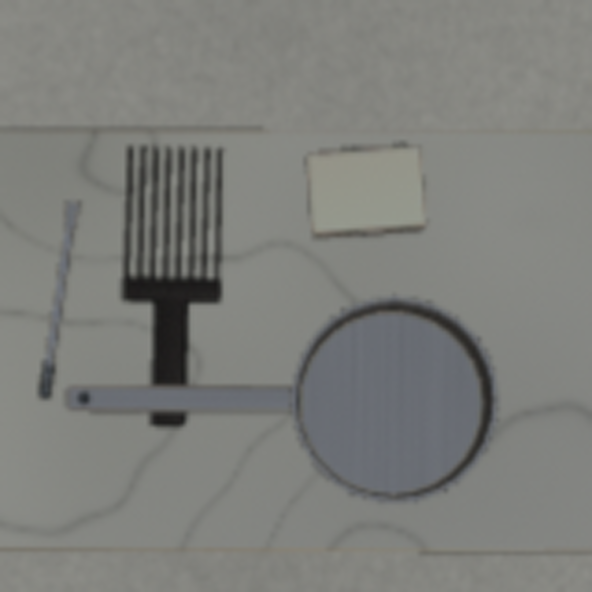

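View pics/scene5.png

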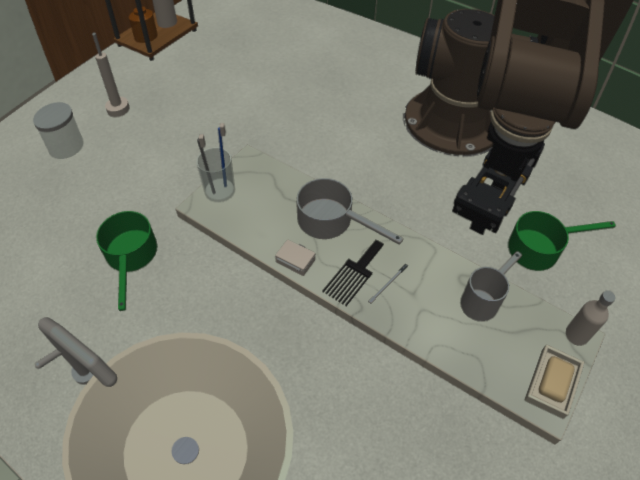

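The pot's rim centre moved about (−2,+4) crop pixels, which is roughly 2–3 mm. The handle lies along row 399, parallel to the ledge and pointing to its middle. The box and the small dipper sit at the same pixels as before. I hand it in.

```bash
python3 - <<'E'
from cell import env
print(env.job_done(), env.state()['t'])
E
```

```text
the job is handed in; nothing more can be done
the job is handed in; nothing more can be done
```

The wide steel dipper's handle now lies parallel to the ledge's long edges and points to its middle. I gripped the handle 98 mm from the pot's axis, swung it 83° about that axis on the ledge, let go and retreated. The last clock reading before hand-in was 8.6 s. The hand-in gave no verdict.

**Last checks, in the top and scene pictures after release:**
- **Handle:** it looks parallel to the ledge's long edges by eye. The tool angle at release was 89.3°, against 89.2° for the ledge's length.
- **Pot:** it stands flat, and its centre shifted only about 2–3 mm.
- **Pill box and small dipper:** in the pictures they sit where they started. The gripper is clear, about 145 mm above everything near it.
- **Forces:** the wrist force readings stayed under about 2 N throughout.

**Disagreements:**
- The top and wrist cameras differed by about 3 mm on the pot's centre, so I used a value between them.
- The network's masks for the small dipper and the pill box drifted a few pixels between pictures. The pictures themselves show no shift. The robot arm partly hid the small dipper's surroundings in one top view.

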